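# Load a cartridge through a reader's sprung flap

### The job

Take the grey cartridge out of its stand and push its tapered end through the self-closing flap in the sloping face of the reader, then let go, leaving it stuck out of the slot and holding the flap open by itself. Then, with the fingers closed, push its tail on down through the slot until you feel the end stop, hold it there with a firm but gentle press for a moment, and withdraw so that the flap shuts behind it. Do not disturb the bottle, the tip box or the tube rack.

Things in the scene. Friction and masses are not known exactly. Their poses are not given: they have to be found in the camera images.
- cartridge: Loose grey plastic flat bar, 90 long, 60 wide, 22 mm thick, about 90 g. Origin: centre of its nose end; z runs from nose to tail, y across the 60 mm, x across the 22 mm. The last 25 mm to the nose end taper from 60 x 22 to 36 x 14 mm. Same after a half turn about z. It starts upright in the stand, nose down.
- tail (a point): Centre of the cartridge's flat tail end (60 x 22 mm), 90 mm from its origin. Axes as the cartridge's.
- stand: Fixed aluminium open-topped holder, 36 x 74 mm outside, 32 mm high, walls and floor 5 mm; origin at the centre of its underside. The cartridge stands in it on its nose, widths along the 74 mm side, 2 mm play all round, its top 63 mm free above the walls, and lifts straight out. The stand is on either side of the reader.
- reader: Fixed white wedge-shaped housing, 220 mm wide (y), 225 mm deep (x), 200 mm high; origin under its middle. Its long sloping face, with the slot, looks to the robot and goes on flat round the slot: 58 mm down-slope, 62 mm up-slope, 72 mm to each side.
- port: The slot in the sloping face. Origin: centre of its mouth, in the plane of the face, 160 mm above the bench. z points out of the face, 30 degrees off vertical, leaning to the robot; x up the slope, y along the width. Mouth 76 mm (y) by 34 mm (x); a straight chute of that section runs in along -z. Closed fingers fit in; fingers that grip the cartridge do not.
- mouth_low (a point): Middle of the mouth's lower edge (x = -17 mm of the port): there the chute's lower wall begins, on which the cartridge lies. Deep in the chute a sprung tapered pocket centres and takes the nose. Its depth is unknown and hidden: the seated tail is 36.5 to 44.5 mm inside the mouth. It yields about 2.5 N per mm over 6 mm, then is solid. Past the flap the cartridge slides to it by its weight.
- flap (a joint): Angle of the aluminium flap, 33 x 74 x 3 mm, filling the mouth 1 mm below the face; hinged at the mouth's upper edge, it swings inwards: 0 shut, 1.5 rad open. A spring shuts it: about 1 N at its free edge shut, 3 N open. It presses what is in the slot to the lower wall and so holds a cartridge by friction; some 5 N pushes it on. The tail clears it 34 mm inside the mouth.
- reagent: Loose round bottle, 60 mm in diameter, 130 mm tall, on the other side of the reader from the stand; origin at the centre of its underside. Leave alone.
- tip_box: Loose box of pipette tips, 87 x 122 mm, 67 mm high; origin at the centre of its underside. Leave alone.
- tube_rack: Loose rack of small tubes, 70 x 130 mm, 53 mm high; origin at the centre of its underside. Leave alone.
Things that resemble listed ones, but are neither listed nor needed, are in the scene too. Of the things that look like the cartridge, the middle-sized one is meant.

How it is judged:
By the outcome, as a careful person would: the job done as asked, in the order asked, and still so for the second after the job is handed in, with the robot touching nothing.
It also fails if it takes over 64 s, if anything falls off the work surface, if the arm or the gripper's body presses on something with over 40 N, if the wrist force passes 120 N, or if a joint passes its speed limit or range.

### The arm

A 6-joint arm with a two-finger parallel gripper is mounted at the origin on the work surface. World frame = base frame: x ahead of the robot, y to its left, z up, the work surface at z = 0. Lengths are in m, angles in rad, forces in N, time in s.
With the tool pointing down it reaches from about 0.4 to 0.825 m from the base axis. Payload 7 kg.
Tool frame: the origin (TCP) lies at the centre of the arm's flange, where the gripper is bolted on; the fingertips stand 178 mm ahead of it and the grasp point (between the pads) lies 159 mm ahead of it (arm.tip_reach is the distance from the TCP to the fingertips, in m); z points along the fingers, y is the direction in which the jaws open and shut (so a half turn about z gives the same grasp; the last joint's range is limited). The gripper opens to 88 mm and grips with 3 to 60 N. Pads are 19 mm wide; open, the fingers measure 130 mm over their backs; the gripper's body (78 mm by 193 mm) begins 47 mm behind the grasp point.
Start: joints at [1.409, 0.359, 0.012, 0, -1.224, -0.288], TCP at [0.293, 0.608, 0.405] pointing down, gripper open.
Joint ranges: [-3.07, 3.07], [-1.43, 2.12], [-1.02, 1.25], [-3.03, 1.67], [-3.05, -0], [-3.03, 3.03]. Speed limits (rad/s): [2.39, 2.39, 3.01, 3.14, 3.14, 3.14].

### API

Orientations are given as [roll, pitch, yaw] about the fixed x, y, z axes, in that order (R = Rz(yaw) Ry(pitch) Rx(roll)).
In Python, from station import arm gives the robot as it stands.
- The arm moves only by the shell command python3 -m inch 'ROWS' [OPENING] [FORCE]. ROWS is JSON, a list that holds one entry, the list of rows, each a list of 6 numbers: the shift along the world's x, y, z in units of 200 mm (1.0 is 200 mm), then the turn, a rotation vector about the world's x, y, z in units of 180 degrees (1.0 is 180 degrees). A call has 1 to 8 rows; each row is the pose to reach, as a shift and turn from the pose commanded when the call began, turning the shorter way round; what a row does not reach only later rows make up. A row lasts 1/8 s, in which the tool goes at most 62.5 mm and 10.7 degrees, less where a joint would pass 70% of its speed; a pose out of reach is approached as far as the arm can. A call with a number of a shift or a turn outside -1 to 1 is refused whole. A call with a gripper value outside its range is refused whole. OPENING is the finger opening in mm, from 0 to 87.6, set as the call begins (- or left out, the last holds). The fingers move at their own pace and stop on an object; FORCE is the grip in N (left out, the last holds). Time passes only in rows, so rows that repeat a pose let the fingers close. It gives the time, the measured TCP pose, the force and the opening at its end, in the units of the state.
- arm.get_state(): the state, without advancing time (a new reading comes with each control period).
- arm.grab_frame(name): name is "scene" or "top"; returns the picture (400x640x3 uint8, blue, green, red); there is no depth.
- arm.camera_params(name): a dict with "vertical_fov" (degrees; the focal length in pixels is half the picture's height over the tangent of half this angle, whatever the lens; pixels are square), "cx", "cy" (the principal point, pixels), "k1" (the pictures are not rectified: a ray, as slopes to the right and down, at radius r is drawn at 1 + k1 r^2 times it, then the intrinsics apply), "pose" (4x4, takes a point from camera to world coordinates). Camera axes: x right, y down, z forward; pixel columns grow to the right and rows downward; lengths in m; the calibration is good to about 2 mm. A picture is of the moment at which its call begins. camera_params takes no time and is no camera call.
- arm.job_done(): hands the job in, once; it reports no verdict.
Trained networks look in the newest picture that a camera, given by its name, has taken for a name from the list of things; names that differ only in an ending like _2 or _b are one class to them, and where a whole thing is asked for, a point or a joint stands for the part that bears it (a point fixed in the world has none). Each returns a list of dicts, best first, with "score" (0 to 1); they miss things now and then, are a little off and sometimes report something else, mostly with a low value. They report only what shows in the picture. A call takes as long as a camera call. They do not tell look-alikes from the thing itself.
- arm.search_frame(target, camera): "box" ([left, top, right, bottom] in pixels, round what is visible of it).
- arm.regions_of(target, camera): "region" (400x640 bool, what is visible of it) and "box" ([left, top, right, bottom] in pixels, round what is visible of it).
The state is a dict: "t": time; "q": joint angles; "qd": joint speeds; "joint_efforts": joint torques, N m; "eef_pos": TCP position; "ee_rot": TCP orientation; "force": force on the tool from outside, world axes, zero at the start; "moment": the same for the moment, N m; "width": finger opening in m.
Only numpy, scipy, OpenCV 4.12 (cv2) and the standard library are available. Lean on these libraries where they do the work, as an engineer would, in place of code of your own. Each camera call takes 0.05 s, during which the arm holds its last target.

## Working session

There is one attempt and no reset: what is moved stays moved. The work goes in short steps, Python scripts to look and compute and a shell command to move; the robot and the scene stay as the last step left them, time stands still between calls to the robot, and variables do not carry over. Pictures are saved under pics/ and viewed, and the job is handed in when it is done.

```bash
ls; mkdir -p pics
python3 - <<'E'
from station import arm
import cv2,numpy as np
for n in("scene","top"):
    cv2.imwrite(f"pics/{n}0.png",arm.grab_frame(n)); p=arm.camera_params(n); print(n,p)
    for t in("cartridge","stand","reader","reagent","tip_box","tube_rack","flap"):
        print(t,[(round(d["score"],2),np.round(d["box"]).tolist()) for d in arm.search_frame(t,n)])
print(arm.get_state())
E
```

```text
pics
scene {'vertical_fov': 48.14722948857305, 'cx': 322.0596060124755, 'cy': 199.2425762700106, 'k1': -0.00013886437115063097, 'pose': array([[-0.31562907,  0.59395986, -0.73999322,  1.38022735],
       [ 0.94875077,  0.21054468, -0.23567545,  0.27629503],
       [ 0.01581988, -0.77645516, -0.6299739 ,  0.82310044],
       [ 0.        ,  0.        ,  0.        ,  1.        ]])}
cartridge [(0.93, [387.0, 234.0, 408.0, 259.0]), (0.81, [404.0, 171.0, 440.0, 211.0]), (0.79, [403.0, 205.0, 433.0, 234.0])]
stand [(0.54, [399.0, 228.0, 429.0, 248.0])]
reader [(0.67, [213.0, 174.0, 348.0, 299.0]), (0.67, [242.0, 152.0, 262.0, 180.0])]
reagent [(0.81, [242.0, 149.0, 262.0, 180.0])]
tip_box [(0.94, [128.0, 207.0, 191.0, 260.0])]
tube_rack [(0.82, [418.0, 277.0, 480.0, 329.0])]
flap [(0.44, [264.0, 184.0, 334.0, 207.0])]
top {'vertical_fov': 42.54334592700583, 'cx': 326.0170084711224, 'cy': 197.7059886803688, 'k1': -0.15388600753559617, 'pose': array([[-1.15391423e-02, -9.91160093e-01,  1.32168524e-01,
         3.56430832e-01],
       [-9.99933293e-01,  1.15049686e-02, -1.02223089e-03,
       
[... 609 characters left out ...]
 234.0, 173.0])]
flap [(0.52, [327.0, 172.0, 352.0, 185.0])]
{'t': 0.8, 'q': array([ 1.40914351e+00,  3.58550251e-01,  1.19042656e-02, -1.59294243e-06,
       -1.22413097e+00, -2.88085314e-01]), 'qd': array([-0.00131535, -0.00025679, -0.00100365,  0.00294689,  0.00163191,
       -0.00032015]), 'joint_efforts': array([-5.93610230e-05, -5.82289481e+01,  2.93287522e+01,  7.00204387e+00,
        1.26963254e-02, -1.23834818e-05]), 'eef_pos': array([0.29345602, 0.60783227, 0.40469501]), 'ee_rot': array([-3.14157450e+00,  6.94101113e-06, -4.49738674e-01]), 'force': array([-0.11829194, -0.16181035,  0.29560303]), 'moment': array([ 0.0138481 , -0.03431354, -0.00690911]), 'width': 0.08792144376737888}
```

View pics/scene0.png

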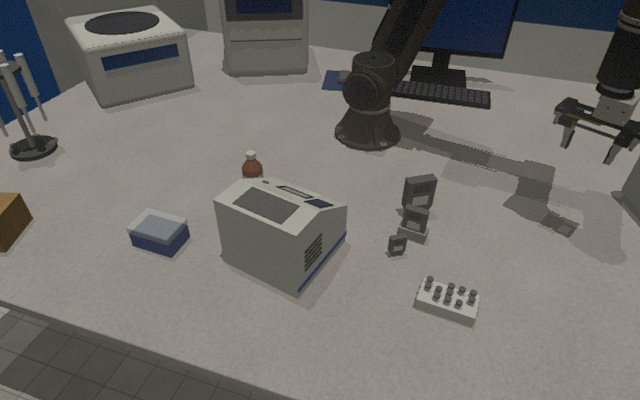

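View pics/top0.png

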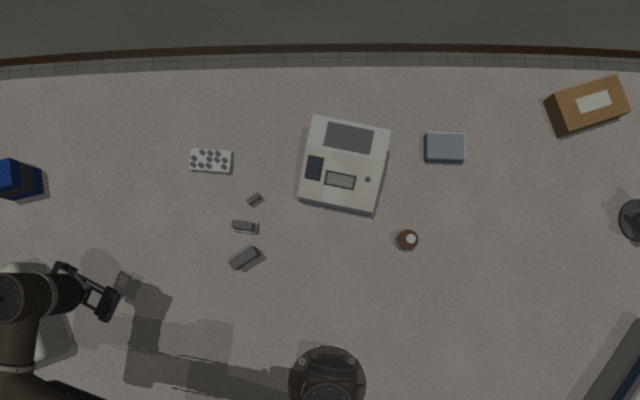

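Run:
```python
import cv2
a=cv2.imread("pics/scene0.png");b=cv2.imread("pics/top0.png")
cv2.imwrite("pics/s0z.png",cv2.resize(a[150:300,200:400+50],None,fx=3.2,fy=3.2,interpolation=cv2.INTER_CUBIC))
cv2.imwrite("pics/s0y.png",cv2.resize(a[160:270,370:470],None,fx=5,fy=5,interpolation=cv2.INTER_CUBIC))
cv2.imwrite("pics/t0z.png",cv2.resize(b[105:285,215:425],None,fx=3.2,fy=3.2,interpolation=cv2.INTER_CUBIC))
```

```text
(no output)
```

View pics/s0z.png

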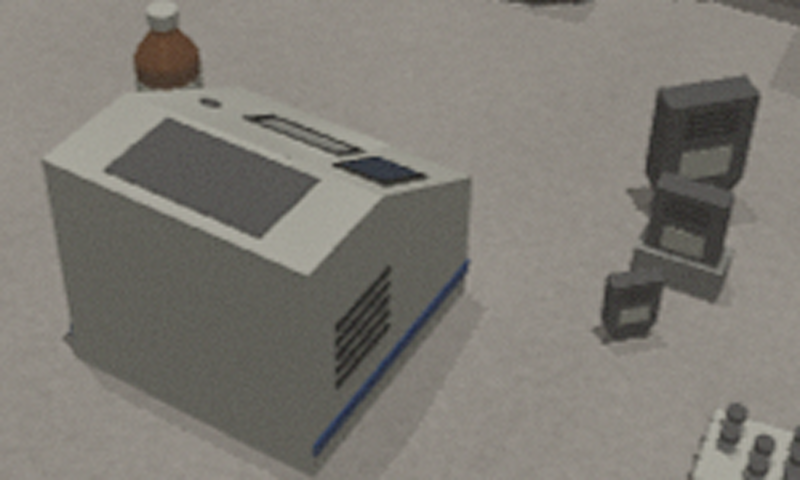

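View pics/s0y.png

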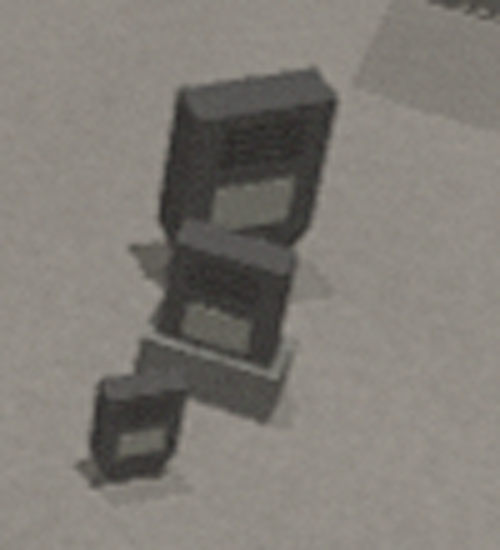

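View pics/t0z.png

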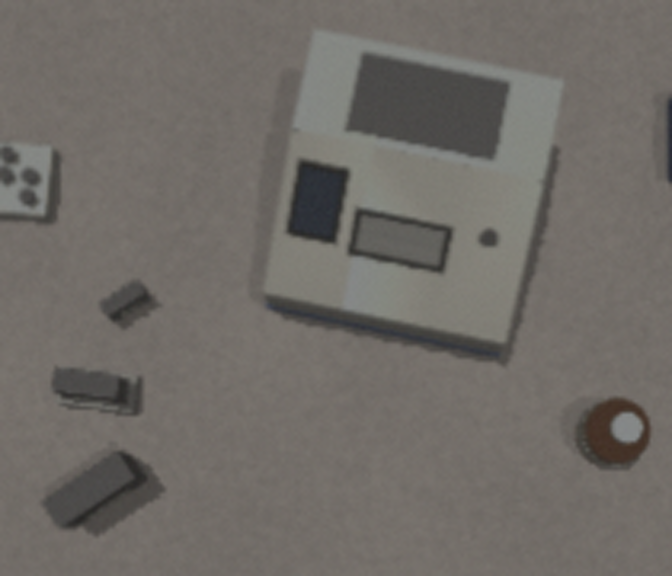

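The scene picture shows three look-alikes at about (420,190), (415,218) and (397,245). The middle-sized one stands in the stand at about (415,225). The slot is near (297,192), on the face towards the robot. In the top picture the slot is at (340,180) and the cartridge in its stand at (243,226). Next I'll fit poses from corners in both views.

```bash
cat > h.py <<'E'
from station import arm
import numpy as np,cv2
from scipy.spatial.transform import Rotation as R
CP={n:arm.camera_params(n) for n in("scene","top")}
def proj(n,P):
    c=CP[n];T=np.linalg.inv(c["pose"]);p=np.atleast_2d(P)@T[:3,:3].T+T[:3,3]
    s=p[:,:2]/p[:,2:];r2=(s**2).sum(1,keepdims=True);s=s*(1+c["k1"]*r2)
    f=200/np.tan(np.radians(c["vertical_fov"]/2));return s*f+[c["cx"],c["cy"]]
def X(p,L):  # p=x,y,yaw
    L=np.atleast_2d(L).astype(float);c,s=np.cos(p[2]),np.sin(p[2])
    return np.c_[p[0]+c*L[:,0]-s*L[:,1],p[1]+s*L[:,0]+c*L[:,1],L[:,2]]
def crop(img,x0,y0,x1,y1,k,name,lines=()):
    o=cv2.resize(img[y0:y1,x0:x1],None,fx=k,fy=k,interpolation=cv2.INTER_CUBIC)
    for l in lines: cv2.polylines(o,[np.round(((l-[x0,y0])+.5)*k-.5).astype(int)],False,(0,255,0),1)
    cv2.imwrite("pics/"+name+".png",o)
c30,s30=np.cos(np.pi/6),.5
def port(L): # port local -> reader local
    L=np.atleast_2d(L).astype(float);return np.c_[-.0475+c30*L[:,0]-s30*L[:,2],L[:,1],.16+s30*L[:,0]+c30*L[:,2]]
E
cat > fit.py <<'E'
from h import *
from scipy.optimize import least_squares
u=lambda l,x0,y0,k:(np.array(l,float)+.5)/k-.5+[x0,y0]
top=u([(357,208),(452,228),(443,272),(350,253),(268,297),(498,347),(296,130),(541,180)],215,105,3.2)
sc=u([(130,95),(385,195),(235,89),(470,178),(245,117),(265,113),(365,150),(345,155)],200,150,3.2)
a=.0185*1.08;b=.041
# order of corners: y+ is image-left in top
top3=np.r_[port([[a,b,0],[a,-b,0],[-a,-b,0],[-a,b,0],[-.075,.11,0],[-.075,-.11,0],[.079,.11,0],[.079,-.11,0]])]
sc3=port([[.079,-.11,0],[.079,.11,0],[-.075,-.11,0],[-.075,.11,0],[a,-b,0],[-a,-b,0],[-a,b,0],[a,b,0]])
def f(p,w=1):
    return np.r_[(proj("top",X(p,top3))-top).ravel(),(proj("scene",X(p,sc3))-sc).ravel()]
r=least_squares(f,[.7,-.05,-.15],loss="soft_l1");print("reader",r.x,np.round(f(r.x).reshape(-1,2),1).tolist())
t2=u([(55,368),(128,377),(124,404),(52,394)],215,105,3.2)
s2=u([(182,220),(295,250),(292,275),(178,247)],370,160,5)
c1=[[.011,.03,.095],[.011,-.03,.095],[-.011,-.03,.095],[-.011,.03,.095]]
# scene: camera beyond +x; near edge is +x; left is -y
c2=[[-.011,-.03,.095],[-.011,.03,.095],[.011,.03,.095],[.011,-.03,.095]]
g=lambda p:np.r_[(proj("top",X(p,c1))-t2).ravel(),(proj("scene",X(p,c2))-s2).ravel()]
q=least_squares(g,[.5,.25,-.1],loss="soft_l1");print("cart",q.x,np.round(g(q.x).reshape(-1,2),1).tolist())
np.save("poses.npy",np.array([r.x,q.x]))
def lines(n):
    m=[[.017,.038,0],[.017,-.038,0],[-.017,-.038,0],[-.017,.038,0],[.017,.038,0]]
    F=[[.079,.11,0],[.079,-.11,0],[-.075,-.11,0],[-.075,.11,0],[.079,.11,0]]
    o=[proj(n,X(r.x,port(v))) for v in(m,F)]
    o.append(proj(n,X(q.x,c1+c1[:1])))
    for z in(0,.032): o.append(proj(n,X(q.x,[[sx*.018,sy*.037,z] for sx,sy in((1,1),(1,-1),(-1,-1),(-1,1),(1,1))])))
    return o
S,T=cv2.imread("pics/scene0.png"),cv2.imread("pics/top0.png")
crop(T,290,105,400,220,5,"o1",lines("top"));crop(S,205,165,355,270,5,"o2",lines("scene"))
crop(np.hstack([T[190:280,220:270]]),0,0,50,90,6,"o3",[l-[220,190] for l in lines("top")])
crop(S,370,160,470,270,5,"o4",lines("scene"))
a,b=cv2.imread("pics/o3.png"),cv2.imread("pics/o4.png");h=550
cv2.imwrite("pics/o34.png",np.hstack([cv2.copyMakeBorder(a[:550],0,550-min(550,a.shape[0]),0,0,0),b[:550]]))
E
python3 fit.py
```

```text
reader [ 0.64099048 -0.05395283 -0.20961778] [[-0.4, 0.6], [-1.0, 0.1], [-0.9, -0.5], [-0.6, -0.2], [-2.0, -0.9], [2.1, -1.4], [-2.4, 0.1], [0.1, 0.0], [-1.8, -1.3], [-0.5, -0.6], [0.2, -1.4], [0.2, -1.5], [-0.2, -0.0], [1.9, 0.4], [-1.0, -0.3], [-2.5, -0.7]]
cart [ 0.47784398  0.23935695 -0.11328038] [[-0.5, 0.0], [-2.9, -0.6], [-2.6, -1.5], [-0.5, -0.6], [-0.2, -1.6], [0.1, -1.0], [-1.5, -0.9], [-1.9, -2.1]]
```

View pics/o1.png

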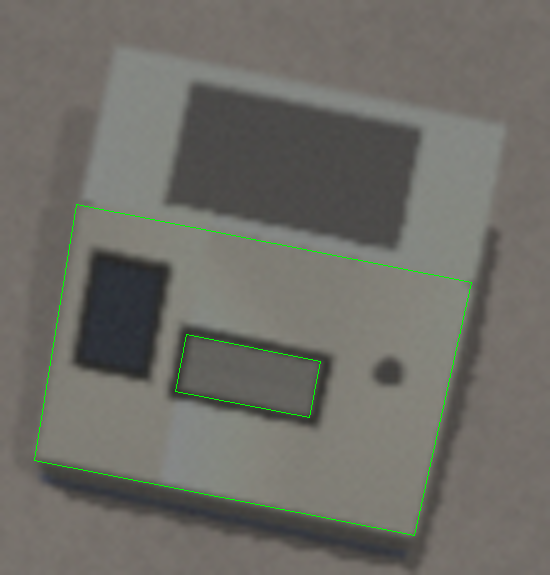

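View pics/o2.png

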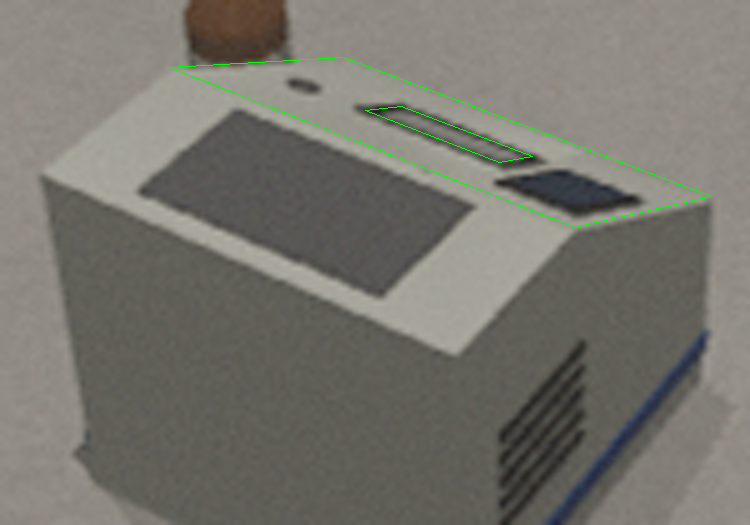

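View pics/o34.png

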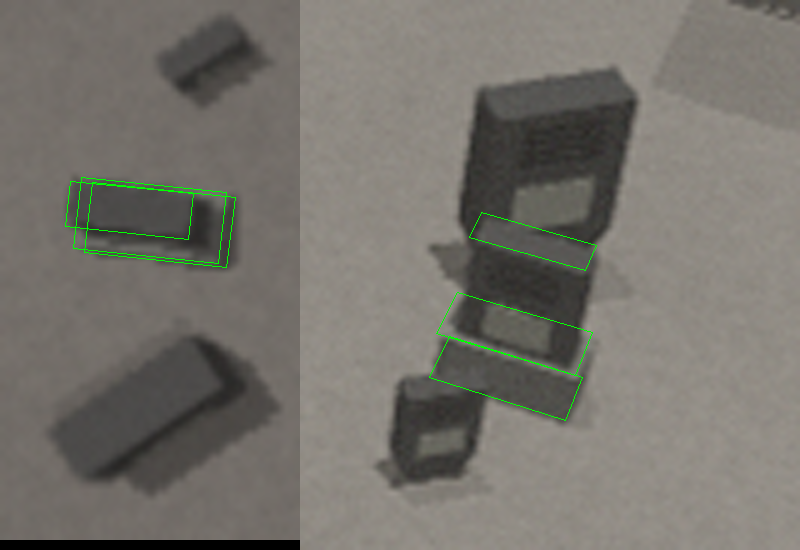

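```bash
cat > seg.py <<'E'
from h import *
out={}
for n in("scene","top"):
    arm.grab_frame(n)
    for t in("cartridge","stand","reader"):
        for i,d in enumerate(arm.regions_of(t,n)):
            print(n,t,i,round(d["score"],2),np.round(d["box"]).tolist(),d["region"].sum()); out[f"{n}_{t}_{i}"]=d["region"]
np.savez("seg.npz",**out)
E
python3 seg.py
```

```text
scene cartridge 0 0.84 [401.0, 170.0, 439.0, 207.0] 1037
scene cartridge 1 0.84 [388.0, 236.0, 409.0, 257.0] 362
scene cartridge 2 0.78 [400.0, 207.0, 429.0, 233.0] 595
scene stand 0 0.87 [397.0, 222.0, 431.0, 246.0] 388
scene reader 0 0.61 [216.0, 177.0, 349.0, 299.0] 11302
scene reader 1 0.28 [400.0, 203.0, 433.0, 233.0] 600
top cartridge 0 0.69 [228.0, 245.0, 261.0, 270.0] 413
top cartridge 1 0.69 [242.0, 194.0, 261.0, 209.0] 88
top cartridge 2 0.51 [229.0, 221.0, 254.0, 229.0] 199
top stand 0 0.43 [232.0, 220.0, 258.0, 236.0] 140
top reader 0 0.68 [297.0, 115.0, 392.0, 216.0] 6995
```

```bash
cat > edge.py <<'E'
from h import *
from scipy.optimize import minimize
from scipy.ndimage import map_coordinates
G={}
for n in("scene","top"):
    a=cv2.GaussianBlur(cv2.imread(f"pics/{n}0.png"),(0,0),.8).astype(np.float32)
    gx=cv2.Sobel(a,cv2.CV_32F,1,0);gy=cv2.Sobel(a,cv2.CV_32F,0,1)
    G[n]=(np.abs(gx)+0).max(2)**2+(np.abs(gy)).max(2)**2; G[n]=np.sqrt(G[n]);G[n]=np.minimum(G[n],80)
def seg(a,b,m=40): t=np.linspace(0.03,.97,m)[:,None];return (1-t)*np.array(a)+t*np.array(b)
def loop(v): return np.vstack([seg(v[i],v[(i+1)%4]) for i in range(4)])
B=lambda x,y,z:[[sx*x,sy*y,z] for sx,sy in((1,1),(1,-1),(-1,-1),(-1,1))]
tail=B(.011,.03,.095)
cs=np.vstack([loop(tail),seg([.011,.03,.094],[.011,.03,.037]),seg([.011,-.03,.094],[.011,-.03,.037])])
st=np.vstack([seg([.018,.037,.032],[.018,-.037,.032]),seg([.018,.037,.032],[.018,.037,0]),seg([.018,.037,0],[.018,-.037,0]),seg([.018,-.037,0],[.018,-.037,.032])])
face=loop(port([[.079,.11,0],[.079,-.11,0],[-.075,-.11,0],[-.075,.11,0]]))
mouth=loop(port([[.017,.038,0],[.017,-.038,0],[-.017,-.038,0],[-.017,.038,0]]))
def score(p,items): return -sum(map_coordinates(G[n],proj(n,X(p,P))[:,::-1].T,order=1).mean() for n,P in items)
def best(p0,items,tag):
    R_=[]
    for dx in(-.006,-.003,0,.003,.006):
        for dy in(-.006,-.003,0,.003,.006):
            r=minimize(score,p0+[dx,dy,0],(items,),method="Nelder-Mead",options=dict(initial_simplex=p0+np.array([dx,dy,0])+np.array([[0,0,0],[.003,0,0],[0,.003,0],[0,0,.05]])))
            R_.append((r.fun,r.x))
    R_.sort(key=lambda a:a[0]);print(tag,R_[0][0],np.round(R_[0][1],4),np.round(R_[3][1],4));return R_[0][1]
P=np.load("poses.npy")
if __name__=="__main__":
    rb=best(P[0],[("top",face),("scene",face),("top",mouth),("scene",mouth)],"both")
    best(P[0],[("top",face),("top",mouth)],"top");best(P[0],[("scene",face),("scene",mouth)],"scene")
    cb=best(P[1],[("top",loop(tail)),("scene",cs),("scene",st)],"c both")
    best(P[1],[("top",loop(tail))],"c top");best(P[1],[("scene",cs),("scene",st)],"c scene");best(P[1],[("scene",cs)],"c only scene")
    np.save("poses2.npy",[rb,cb])
    for nm,n in(("e1","top"),("e2","scene")):
        L=[proj(n,X(p,v+v[:1])) for p,v in((rb,port([[.079,.11,0],[.079,-.11,0],[-.075,-.11,0],[-.075,.11,0]]).tolist()),(rb,port([[.017,.038,0],[.017,-.038,0],[-.017,-.038,0],[-.017,.038,0]]).tolist()),(cb,tail),(cb,B(.018,.037,.032)))]
        im=cv2.imread(f"pics/{n}0.png")
        crop(im,*((228,110,398,245,4.5) if n=="top" else (220,165,445,265,3.5)),nm,L)
E
python3 edge.py
```

```text
both -252.4331817626953 [ 0.6454 -0.0543 -0.224 ] [ 0.6454 -0.0543 -0.2241]
top -128.93133544921875 [ 0.6449 -0.0543 -0.2217] [ 0.6449 -0.0543 -0.2217]
scene -125.19315338134766 [ 0.6462 -0.0544 -0.226 ] [ 0.6462 -0.0544 -0.226 ]
c both -212.8885040283203 [ 0.4809  0.2411 -0.0892] [ 0.4809  0.2411 -0.0891]
c top -70.72518157958984 [ 0.4803  0.2395 -0.1008] [ 0.4803  0.2395 -0.1008]
c scene -148.9990692138672 [ 0.4823  0.2424 -0.1302] [ 0.4823  0.2424 -0.1302]
c only scene -75.39970397949219 [ 0.4808  0.2425 -0.1378] [ 0.4808  0.2425 -0.1378]
```

View pics/e1.png

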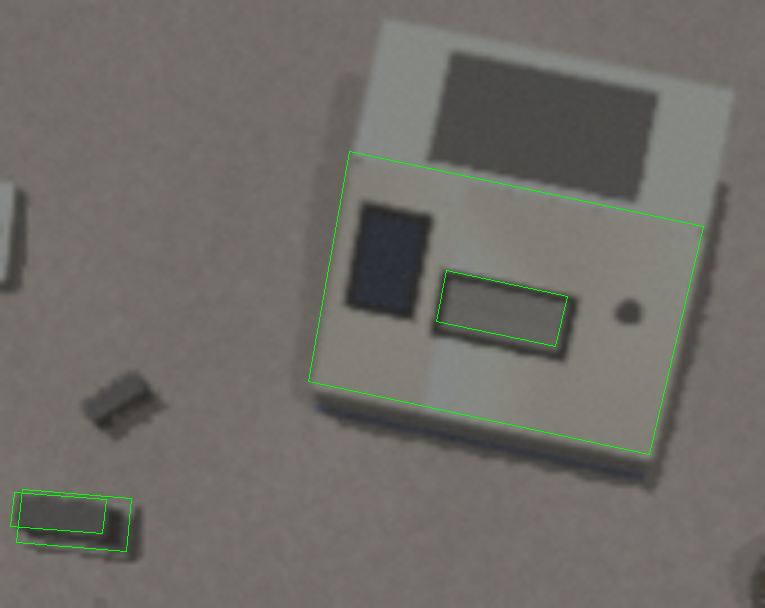

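View pics/e2.png

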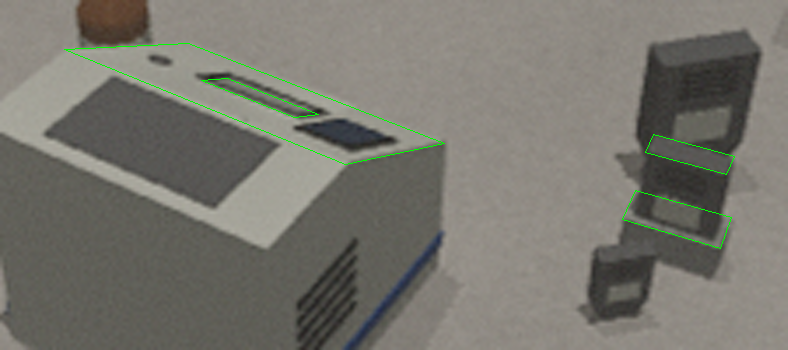

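```bash
cat > e3.py <<'E'
from edge import *
for w in(.003,.004,.005,.006,.007):
    o=loop(port([[.017+w,.038+w,0],[.017+w,-.038-w,0],[-.017-w,-.038-w,0],[-.017-w,.038+w,0]]))
    best(P[0],[("top",o),("scene",o)],f"mouth only w{w}")
    best(P[0],[("top",o)],f"   top");best(P[0],[("scene",o)],f"   scene")
E
python3 e3.py
```

```text
mouth only w0.003 -146.26773071289062 [ 0.6397 -0.0611 -0.2281] [ 0.6397 -0.0611 -0.228 ]
   top -75.87191009521484 [ 0.6445 -0.0621 -0.2278] [ 0.6445 -0.0621 -0.2277]
   scene -75.64801788330078 [ 0.6414 -0.0543 -0.2624] [ 0.6414 -0.0543 -0.2624]
mouth only w0.004 -152.4407958984375 [ 0.6408 -0.0568 -0.2451] [ 0.6408 -0.0568 -0.2451]
   top -77.99249267578125 [ 0.641  -0.0555 -0.2136] [ 0.641  -0.0555 -0.2136]
   scene -76.86185455322266 [ 0.6413 -0.055  -0.2572] [ 0.6413 -0.055  -0.2571]
mouth only w0.005 -156.9542236328125 [ 0.641  -0.0565 -0.2482] [ 0.641  -0.0565 -0.2482]
   top -79.9301528930664 [ 0.6408 -0.0559 -0.2203] [ 0.6408 -0.0559 -0.2203]
   scene -77.84776306152344 [ 0.6413 -0.0548 -0.2426] [ 0.6413 -0.0548 -0.2426]
mouth only w0.006 -158.18344116210938 [ 0.6408 -0.0563 -0.2481] [ 0.6408 -0.0563 -0.2482]
   top -79.9905014038086 [ 0.6411 -0.0556 -0.2202] [ 0.6411 -0.0556 -0.2201]
   scene -78.55253601074219 [ 0.6429 -0.05   -0.2981] [ 0.6429 -0.05   -0.2981]
mouth only w0.007 -157.45361328125 [ 0.6406 -0.0564 -0.2402] [ 0.6406 -0.0564 -0.2402]
   top -79.76163482666016 [ 0.6406 -0.0559 -0.219 ] [ 0.6406 -0.0559 -0.219 ]
   scene -79.22384643554688 [ 0.6429 -0.0504 -0.2908] [ 0.6429 -0.0504 -0.2909]
```

```bash
python3 -m inch '[[[0.06,-0.1,-0.02,0,0,0.01],[0.18,-0.35,-0.07,0,0,0.02],[0.3,-0.6,-0.12,0,0,0.035],[0.42,-0.85,-0.16,0,0,0.05],[0.47,-0.92,-0.19,0,0,0.055]]]' 87 20; python3 -m inch '[[[0.12,-0.25,-0.06,0,0,0.015],[0.25,-0.5,-0.12,0,0,0.03],[0.37,-0.75,-0.17,0,0,0.045],[0.47,-0.915,-0.19,0,0,0.055],[0.47,-0.915,-0.19,0,0,0.055],[0.47,-0.915,-0.19,0,0,0.055]]]'
```

```text
t: 1.82
eef_pos: [0.3883, 0.4211, 0.3668]
ee_rot: [-3.142, 0.0, -0.278]
force: [0.2, 0.3, -0.0]
width: 0.0871
t: 2.58
eef_pos: [0.4816, 0.2409, 0.3288]
ee_rot: [-3.141, -0.0, -0.105]
force: [-0.2, 0.8, -0.5]
width: 0.087
```

```bash
python3 -m inch '[[[0,0,-0.1,0,0,0],[0,0,-0.22,0,0,0],[0,0,-0.22,0,0,0]]]'
python3 - <<'E'
from h import *
a=arm.grab_frame("scene");b=arm.grab_frame("top")
crop(a,360,100,480,270,3.5,"a1");crop(b,200,180,290,290,5,"a2")
E
```

```text
t: 2.95
eef_pos: [0.4806, 0.2414, 0.2834]
ee_rot: [3.139, 0.002, -0.103]
force: [-0.1, -0.5, 0.4]
width: 0.0872
```

View pics/a1.png

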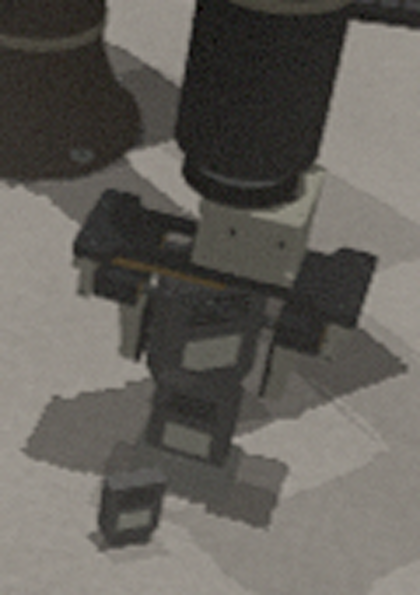

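View pics/a2.png

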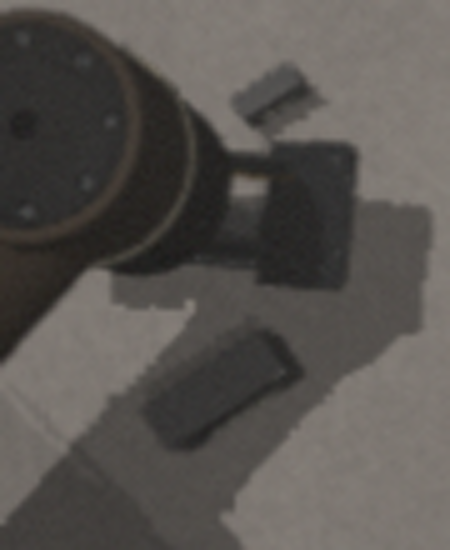

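```bash
python3 -m inch '[[[0,0,-0.08,0,0,0],[0,0,-0.16,0,0,0],[0,0,-0.22,0,0,0],[0,0,-0.22,0,0,0]]]'; python3 -m inch '[[[0,0,0,0,0,0],[0,0,0,0,0,0],[0,0,0,0,0,0],[0,0,0,0,0,0],[0,0,0,0,0,0]]]' 45 20
```

```text
t: 3.55
eef_pos: [0.4812, 0.2405, 0.2393]
ee_rot: [3.14, 0.002, -0.104]
force: [0.2, 0.3, 0.7]
width: 0.0868
t: 4.18
eef_pos: [0.4816, 0.2409, 0.241]
ee_rot: [-3.141, -0.0, -0.104]
force: [-0.2, -0.1, 2.6]
width: 0.0602
```

```bash
cat > tgt.py <<'E'
from h import *
RD=[.641,-.0555,-.22]
RP=R.from_euler("z",RD[2]).as_matrix()@np.array([[c30,0,-s30],[0,1,0],[s30,0,c30]])  # port axes
PO=X(RD,port([[0,0,0]]))[0]
RT=RP@np.diag([1,-1,-1.])   # tool: y=-port y, z=-port z
def tcp(px,h,py=0,reach=.159): return PO+RP@[px,py,h+reach]   # tool point at height h above face
def delta(cur,curR,goal,goalR=RT):
    d=(goal-cur)/.2; rv=R.from_matrix(goalR@curR.T).as_rotvec()/np.pi
    return np.round(d,3),np.round(rv,4)
E
python3 - <<'E'
from tgt import *
cur=np.array([.4815,.2408,.2407]);cR=R.from_euler("xyz",[np.pi,0,-.104]).as_matrix()
print(PO,RP[:,2]); g=tcp(-.004,.030+.0767);print(g,delta(cur,cR,g))
g=tcp(-.004,-.052+.0767);print(g,delta(tcp(-.004,.030+.0767),RT,g))
E
```

```text
[ 0.59464487 -0.04513409  0.16      ] [-0.48794872  0.10911481  0.8660254 ]
[ 0.46161629 -0.01538632  0.38810295] (array([-0.099, -1.281,  0.737]), array([-0.0269, -0.1646, -0.0361]))
[ 0.50162808 -0.02433373  0.31708887] (array([ 0.2  , -0.045, -0.355]), array([0., 0., 0.]))
```

```bash
python3 -m inch '[[[0,0,0.1,0,0,0],[0,0,0.3,0,0,0],[0,0,0.55,0,0,0],[0,0,0.8,0,0,0],[0,0,1,0,0,0]]]' - 30
```

```text
t: 4.8
eef_pos: [0.4813, 0.2406, 0.4427]
ee_rot: [-3.141, -0.001, -0.104]
force: [1.1, 0.9, -1.8]
width: 0.0599
```

```bash
python3 -m inch '[[[0,-0.1,0,0,0,0],[-0.02,-0.25,0,-0.0034,-0.0206,-0.0045],[-0.04,-0.4,0,-0.0067,-0.041,-0.009],[-0.05,-0.55,0,-0.01,-0.062,-0.0135],[-0.05,-0.64,0,-0.0135,-0.0823,-0.018]]]'; python3 -m inch '[[[-0.02,-0.2,-0.05,-0.0034,-0.0206,-0.0045],[-0.03,-0.4,-0.12,-0.0067,-0.041,-0.009],[-0.049,-0.55,-0.2,-0.01,-0.062,-0.0135],[-0.049,-0.641,-0.263,-0.0134,-0.0823,-0.018],[-0.049,-0.641,-0.263,-0.0134,-0.0823,-0.018],[-0.049,-0.641,-0.263,-0.0134,-0.0823,-0.018]]]'
cat > chk.py <<'E'
import sys
from tgt import *
s=arm.get_state();M=R.from_euler("xyz",s["ee_rot"]).as_matrix()
L=lambda r:RP.T@(s["eef_pos"]+M[:,2]*r-PO)*1e3
print("t",round(s["t"],2),"grasp in port mm",L(.159).round(1),"tip",L(.178).round(1),"rot err deg",np.degrees(R.from_matrix(M@RT.T).as_rotvec()).round(2),"F port",(RP.T@s["force"]).round(1),"w",round(s["width"]*1e3,1))
if len(sys.argv)>1:
    t=sys.argv[1];a=arm.grab_frame("scene");b=arm.grab_frame("top")
    m=[[.017,.038,0],[.017,-.038,0],[-.017,-.038,0],[-.017,.038,0],[.017,.038,0]]
    ln=len(sys.argv)>2
    crop(a,210,120,370,270,4,t+"s",[proj("scene",X(RD,port(m)))] if ln else ());crop(b,290,110,400,220,5,t+"t",[proj("top",X(RD,port(m)))] if ln else ())
E
python3 chk.py b 1
```

```text
t: 5.42
eef_pos: [0.4707, 0.111, 0.4395]
ee_rot: [3.133, -0.262, -0.161]
force: [-0.0, 0.1, -0.9]
width: 0.0597
t: 6.18
eef_pos: [0.4618, -0.0157, 0.3881]
ee_rot: [3.141, -0.523, -0.221]
force: [0.6, -0.2, -1.4]
width: 0.0597
t 6.17 grasp in port mm [ -3.9  -0.4 106.6] tip [-4.  -0.4 87.6] rot err deg [ 0.    0.05 -0.05] F port [-0.1 -0.  -1.5] w 59.7
```

View pics/bs.png

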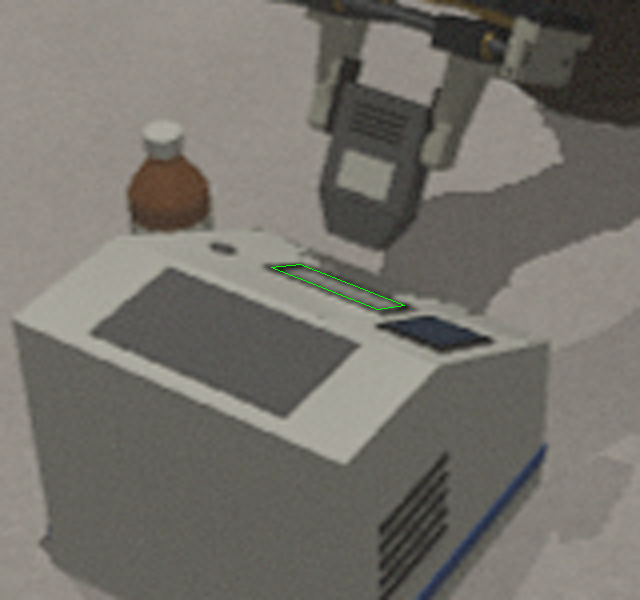

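View pics/bt.png

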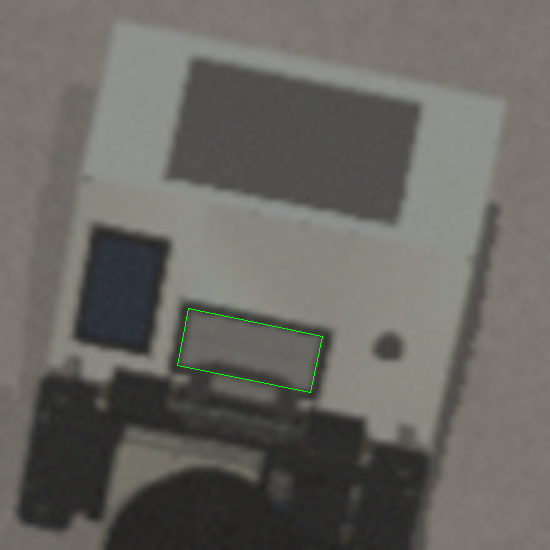

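```bash
cat > ov.py <<'E'
import sys
from tgt import *
# overlay cartridge model wireframe at port-frame position (x,y,nose depth h)
def wf(x,y,h,yaw=0):
    def q(a,b,z):
        c,s=np.cos(yaw),np.sin(yaw)
        return [[x+u*a*c-v*b*s,y+u*a*s+v*b*c,h+z] for u,v in((1,1),(1,-1),(-1,-1),(-1,1),(1,1))]
    return [X(RD,port(v)) for v in(q(.007,.018,0),q(.011,.03,.025),q(.011,.03,.09))]
if __name__=="__main__":
    t=sys.argv[1];v=list(map(float,sys.argv[2:5]))
    a=cv2.imread("pics/"+t+"s.png")
    for l in wf(*v):
        cv2.polylines(a,[np.round(((proj("scene",l)-[210,120])+.5)*4-.5).astype(int)],False,(0,0,255),1)
    b=cv2.imread("pics/"+t+"t.png")
    for l in wf(*v):
        cv2.polylines(b,[np.round(((proj("top",l)-[290,110])+.5)*5-.5).astype(int)],False,(0,0,255),1)
    cv2.imwrite("pics/"+t+"os.png",a);cv2.imwrite("pics/"+t+"ot.png",b)
E
python3 ov.py b -.004 -.0004 .030
```

```text
(no output)
```

View pics/bos.png

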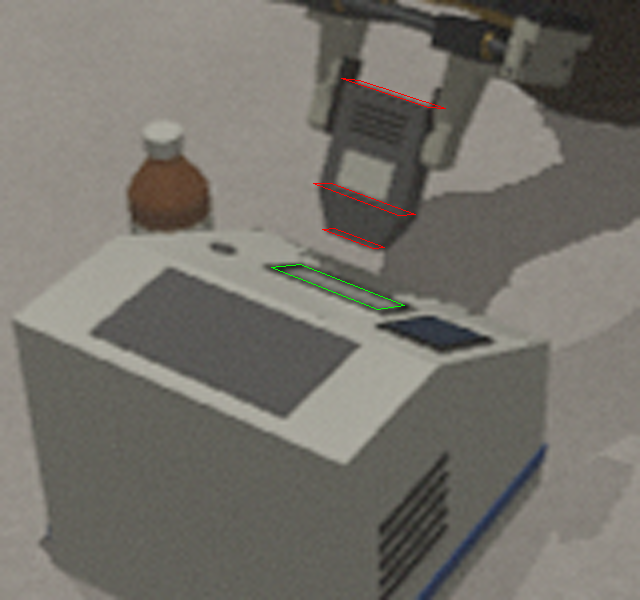

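View pics/bot.png

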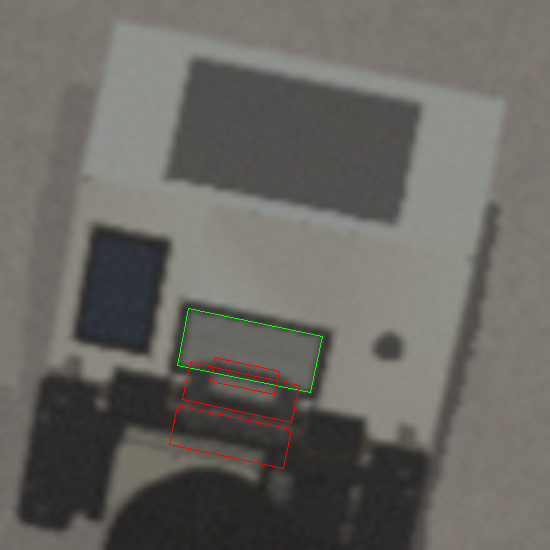

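```bash
python3 -m inch '[[[-0.003,-0.012,0,0,0,0],[0.027,-0.019,-0.053,0,0,0],[0.057,-0.026,-0.106,0,0,0],[0.082,-0.031,-0.15,0,0,0],[0.094,-0.034,-0.172,0,0,0]]]'; python3 chk.py c 1
```

```text
t: 6.9
eef_pos: [0.481, -0.0218, 0.3537]
ee_rot: [-3.141, -0.524, -0.219]
force: [-0.8, 0.1, 2.2]
width: 0.0598
t 6.9 grasp in port mm [-3.5 -2.  66.8] tip [-3.5 -1.9 47.8] rot err deg [ 0.   -0.03  0.05] F port [ 0.4 -0.1  2.4] w 59.8
```

View pics/cs.png

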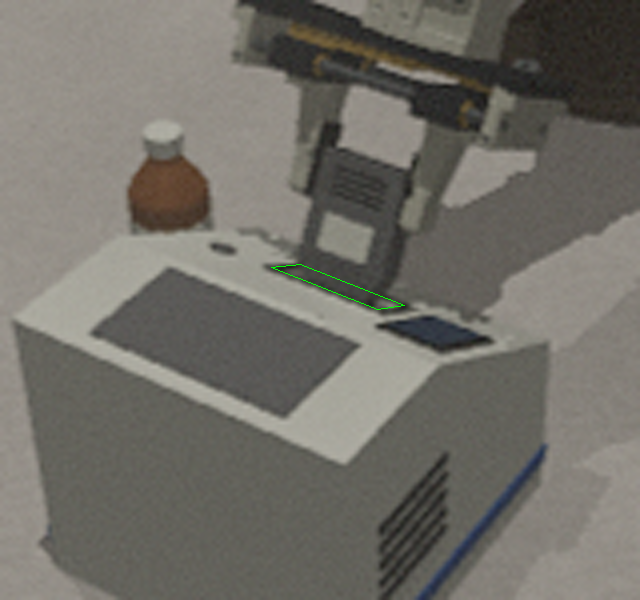

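```bash
python3 -m inch '[[[0.024,-0.006,-0.043,0,0,0],[0.048,-0.011,-0.086,0,0,0],[0.072,-0.016,-0.129,0,0,0]]]'; python3 chk.py
```

```text
t: 7.38
eef_pos: [0.4965, -0.0254, 0.3304]
ee_rot: [3.141, -0.521, -0.219]
force: [-3.9, 0.2, -0.4]
width: 0.0601
t 7.38 grasp in port mm [-1.9 -2.2 38.6] tip [-1.9 -2.2 19.6] rot err deg [0.02 0.15 0.02] F port [-3.5 -0.7  1.5] w 60.1
```

```bash
python3 -m inch '[[[0.015,-0.004,-0.027,0,0,0],[0.03,-0.007,-0.054,0,0,0],[0.03,-0.007,-0.054,0,0,0],[0.03,-0.007,-0.054,0,0,0]]]'; python3 chk.py d 1
```

```text
t: 7.88
eef_pos: [0.5046, -0.0271, 0.3226]
ee_rot: [3.141, -0.514, -0.22]
force: [-2.5, 0.8, -3.2]
width: 0.06
t 7.88 grasp in port mm [ 0.3 -2.2 27.7] tip [ 0.1 -2.2  8.7] rot err deg [ 0.06  0.53 -0.03] F port [-3.9  0.3 -1.5] w 60.0
```

View pics/ds.png

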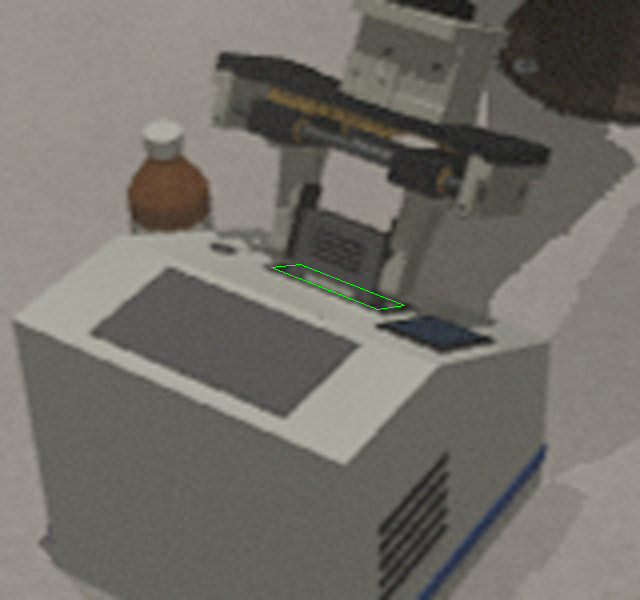

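View pics/dt.png

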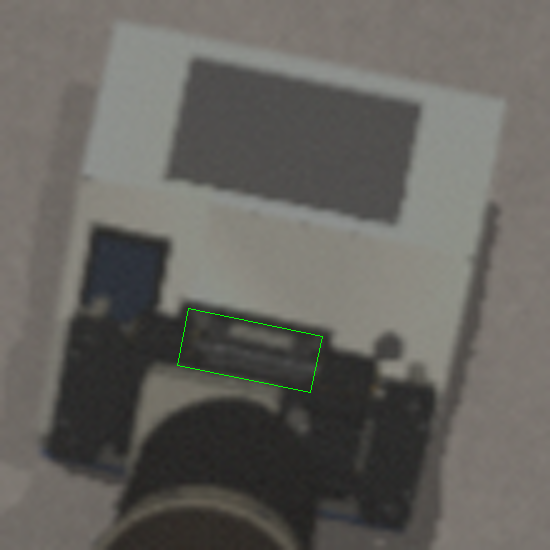

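Run:
```python
from station import arm
s=arm.get_state()
for k in s: print(k,s[k])
```

```text
t 7.975
q [ 0.11931974  0.01549202 -1.01662284  1.28564243 -0.17254683 -0.00887019]
qd [-0.00171433  0.00118553  0.0010102   0.00442959  0.00198846 -0.00324768]
joint_efforts [  0.03113618 -26.88566566  27.13724971   1.65738154   0.24814286
  -0.07339519]
eef_pos [ 0.50470072 -0.02701043  0.32276917]
ee_rot [ 3.14062398 -0.51474799 -0.21995745]
force [-2.78092779  0.81570696 -2.78944987]
moment [ 0.40909813  3.13317911 -0.0246674 ]
width 0.0598810636577659
```

Run:
```python
from station import arm
print([a for a in dir(arm) if a[0]!='_'])
```

```text
['Unreachable', 'camera_params', 'get_state', 'grab_frame', 'job_done', 'regions_of', 'search_frame', 'tip_reach']
```

```bash
python3 -m inch '[[[0,0,0,0,0,0],[0,0,0,0,0,0],[0,0,0,0,0,0],[0,0,0,0,0,0]]]' 85 20;  python3 chk.py e 1
```

```text
t: 8.48
eef_pos: [0.5052, -0.027, 0.3232]
ee_rot: [3.141, -0.516, -0.22]
force: [-0.5, -0.5, 0.0]
width: 0.0846
t 8.47 grasp in port mm [ 1.3 -1.9 27.9] tip [ 1.1 -1.9  8.9] rot err deg [ 0.09  0.45 -0.01] F port [-0.4 -0.6  0.2] w 84.6
```

View pics/es.png

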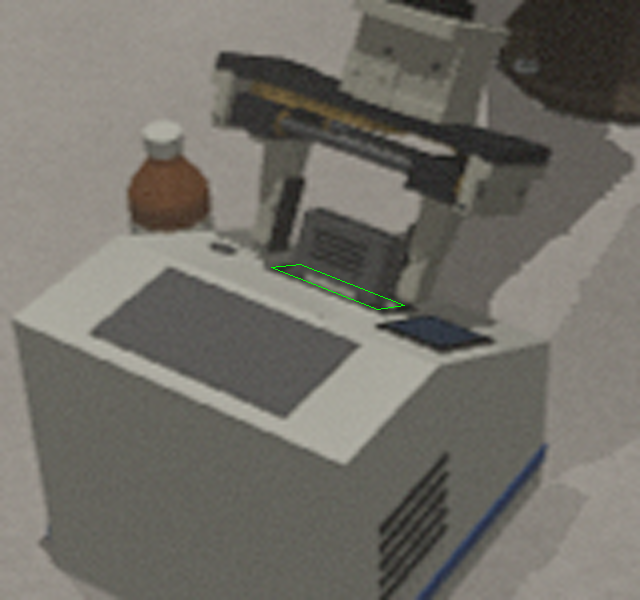

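```bash
python3 - <<'E'
from station import arm
s=arm.get_state();print(s["q"],s["eef_pos"])
E
python3 -m inch '[[[-0.05,0.011,0.087,0,0,0],[-0.11,0.024,0.19,0,0,0],[-0.17,0.038,0.3,0,0,0],[-0.23,0.051,0.41,0,0,0],[-0.23,0.051,0.41,0,0,0]]]'; python3 chk.py f 1
python3 - <<'E'
from station import arm
s=arm.get_state();print(s["q"],s["eef_pos"],s["ee_rot"])
E
```

```text
[ 0.11853608  0.01579284 -1.01595359  1.28685395 -0.17181148 -0.00944509] [ 0.50512934 -0.02699947  0.32299957]
t: 9.2
eef_pos: [0.459, -0.0161, 0.4068]
ee_rot: [-3.139, -0.518, -0.22]
force: [-0.4, 0.3, -0.5]
width: 0.0848
t 9.2 grasp in port mm [  2.4  -0.8 124.1] tip [  2.3  -0.8 105.1] rot err deg [0.2  0.27 0.07] F port [-0.6  0.2 -0.2] w 84.8
[ 0.45112061 -0.16434793 -0.87036513  0.64002314 -0.53892526  0.39770635] [ 0.45903516 -0.01666009  0.40470426] [ 3.14153662 -0.51542245 -0.21983511]
```

View pics/fs.png

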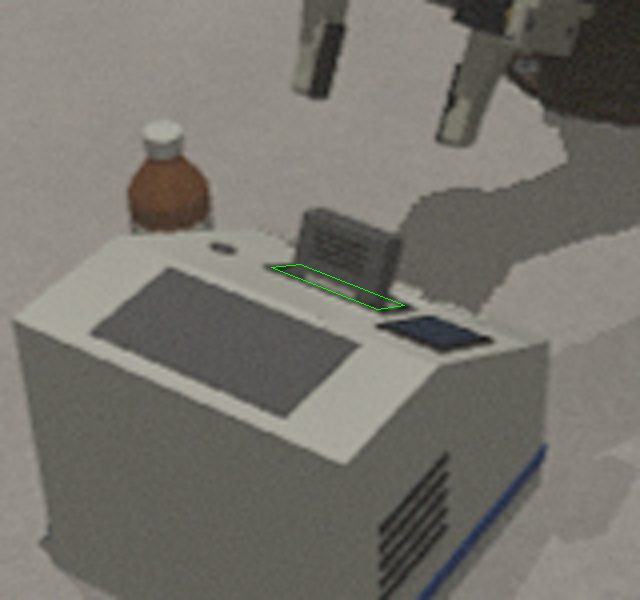

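View pics/ft.png

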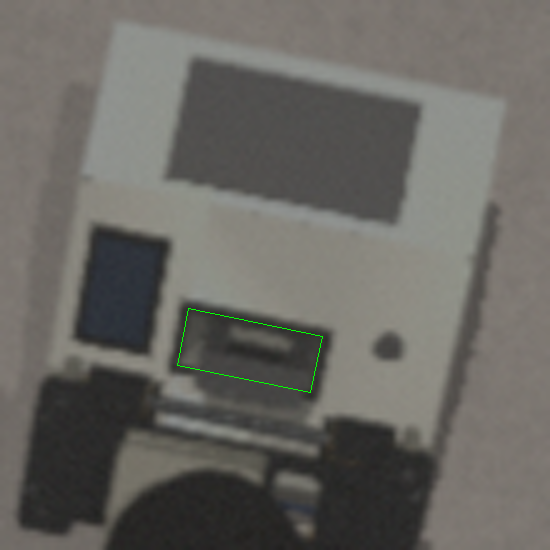

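```bash
cat > kin.py <<'E'
import numpy as np, itertools
from scipy.optimize import least_squares
from scipy.spatial.transform import Rotation as R
D=[([1.40914351,.358550251,.0119042656,0,-1.22413097,-.288085314],[.29345602,.60783227,.40469501],[-3.14157450,0,-.449738674]),
([.11853608,.01579284,-1.01595359,1.28685395,-.17181148,-.00944509],[.50512934,-.02699947,.32299957],[3.1407,-.5155,-.21995]),
([.45112061,-.16434793,-.87036513,.64002314,-.53892526,.39770635],[.45903516,-.01666009,.40470426],[3.14153662,-.51542245,-.21983511])]
ry=lambda a:R.from_euler("y",a).as_matrix();rx=lambda a:R.from_euler("x",a).as_matrix();rz=lambda a:R.from_euler("z",a).as_matrix()
def fk(q,p,s=(1,1)):
    a1,off,h,L2,L3,a3,d6,o1=p
    A=rz(q[0]+o1);x=A@[a1,off,h];A=A@ry(q[1]);x=x+A@[0,0,L2];A=A@ry(-q[2]);x=x+A@[L3,0,a3]
    A=A@rx(s[0]*q[3])@ry(-q[4]);x=x+A@[d6,0,0];A=A@rx(s[1]*q[5]);return x,A
if __name__=="__main__":
    for s in itertools.product((1,-1),(1,-1)):
        def f(p):
            o=[]
            for q,x,e in D:
                X_,A=fk(q,p,s);E=R.from_euler("xyz",e).as_matrix();o+=list((X_-x));o+=list(.3*(A[:,0]-E[:,2]))
            return np.array(o)
        r=least_squares(f,[.05,0,.4,.35,.35,.03,.08,0.]);r=least_squares(f,r.x)
        print(s,r.cost,r.x.round(4))
        print(f(r.x).reshape(3,6).round(4))
E
python3 kin.py
```

```text
(1, 1) 0.005259312740556318 [ 0.6312  0.4685 -0.1437 -0.2085 -0.1     0.0765 -0.6638 -1.0442]
[[-0.003   0.0047  0.026   0.     -0.      0.    ]
 [-0.0171 -0.0235  0.0275 -0.0211 -0.0492 -0.    ]
 [ 0.0064  0.0226 -0.0535  0.0031  0.0438 -0.    ]]
(1, -1) 0.005259312740556318 [ 0.6312  0.4685 -0.1437 -0.2085 -0.1     0.0765 -0.6638 -1.0442]
[[-0.003   0.0047  0.026   0.     -0.      0.    ]
 [-0.0171 -0.0235  0.0275 -0.0211 -0.0492 -0.    ]
 [ 0.0064  0.0226 -0.0535  0.0031  0.0438 -0.    ]]
(-1, 1) 0.004849112383036963 [ 0.2655 -0.1197 -0.0424  0.5628  0.1662  0.107   0.1152 -0.0513]
[[-0.0379  0.0078  0.009  -0.      0.      0.    ]
 [ 0.0081 -0.0773  0.0095 -0.0019 -0.0072 -0.    ]
 [-0.0175  0.035  -0.0184 -0.0018 -0.0074 -0.    ]]
(-1, -1) 0.004849112383036963 [ 0.2655 -0.1197 -0.0424  0.5628  0.1662  0.107   0.1152 -0.0513]
[[-0.0379  0.0078  0.009  -0.      0.      0.    ]
 [ 0.0081 -0.0773  0.0095 -0.0019 -0.0072 -0.    ]
 [-0.0175  0.035  -0.0184 -0.0018 -0.0074 -0.    ]]
```

```bash
cat > kin2.py <<'E'
from kin import *
def fk2(q,p):
    a1,off,h,L2,L3,a3,w,d6=p
    A=rz(q[0]);x=A@[a1,off,h];A=A@ry(q[1]);x=x+A@[0,0,L2];A=A@ry(-q[2]);x=x+A@[L3,0,a3]
    A=A@rx(-q[3]);x=x+A@[0,w,0];A=A@ry(-q[4]);x=x+A@[d6,0,0];return x,A@rx(q[5])
if __name__=="__main__":
    for free in([2,3,4,6,7],[0,2,3,4,6,7],[1,2,3,4,6,7],[2,3,4,5,6,7]):
        def full(v): p=np.zeros(8);p[free]=v;return p
        def f(v): return np.concatenate([np.r_[fk2(q,full(v))[0]-x] for q,x,e in D])
        r=least_squares(f,[{0:.0,1:0,2:.3,3:.4,4:.4,5:0,6:-.19,7:.1}[k] for k in free])
        print(free,np.sqrt(2*r.cost/9),r.x.round(4),f(r.x).round(4))
E
python3 kin2.py
```

```text
[2, 3, 4, 6, 7] 5.777599393629191e-08 [ 0.1988  0.6016  0.4636 -0.1918  0.1999] [-0. -0.  0.  0. -0. -0. -0. -0. -0.]
[0, 2, 3, 4, 6, 7] 4.767783542640375e-08 [ 0.      0.1988  0.6016  0.4636 -0.1918  0.1999] [ 0. -0.  0.  0. -0.  0. -0.  0. -0.]
[1, 2, 3, 4, 6, 7] 4.844865297312884e-08 [ 0.      0.1988  0.6016  0.4636 -0.1918  0.1999] [-0. -0.  0.  0.  0. -0. -0. -0. -0.]
[2, 3, 4, 5, 6, 7] 5.682776120545291e-08 [ 0.1988  0.6016  0.4636 -0.     -0.1918  0.1999] [-0. -0.  0.  0. -0. -0. -0. -0. -0.]
```

```bash
cat > ik.py <<'E'
from tgt import *
from kin2 import fk2
from scipy.optimize import least_squares
p=np.array([0,0,.1988,.6016,.4636,0,-.1918,.1999])
import kin
M0=None
def fkm(q):
    x,A=fk2(q,p);return x,A
# fixed rotation from A to tool frame: calibrate with start
q,x,e=kin.D[0];Q=None
A0=fkm(q)[1];C=A0.T@R.from_euler("xyz",e).as_matrix()
if __name__=="__main__":
    for q,x,e in kin.D: print(np.degrees(R.from_matrix(fkm(q)[1]@C@R.from_euler("xyz",e).as_matrix().T).magnitude()).round(2))
    print(C.round(3))
lo=np.array([-3.07,-1.43,-1.02,-3.03,-3.05,-3.03]);hi=np.array([3.07,2.12,1.25,1.67,0,3.03])
def ik(x,Rg,q0,m=.01):
    def f(q):
        X_,A=fkm(q);return np.r_[(X_-x)*5,R.from_matrix(A@C@Rg.T).as_rotvec()]
    q0=np.clip(q0,lo+m+1e-3,hi-m-1e-3)
    r=least_squares(f,q0,bounds=(lo+m,hi-m));return r.x,np.linalg.norm(r.fun)
def goal(px,tip,py=0,tx=0,ty=0,flip=0):
    """tool tip at port point; tx tilt deg about port x, ty about port y"""
    Rg=RP@R.from_euler("xy",[tx,ty],degrees=True).as_matrix()@np.diag([1,-1,-1.])@R.from_euler("z",180*flip,degrees=True).as_matrix()
    return PO+RP@[px,py,tip]-Rg[:,2]*.178,Rg
E
cat > ik1.py <<'E'
from ik import *
rng=np.random.default_rng(0)
for flip in(0,1):
  for ty in(-9,-5,0,5,9):
    S=[]
    for k in range(12):
        x,Rg=goal(-.004,-.050,-.002,0,ty,flip);q,e=ik(x,Rg,rng.uniform(lo,hi))
        if e<1e-4 and not any(np.abs(q-s).max()<.05 for s in S): S.append(q)
    print(flip,ty,[s.round(2).tolist() for s in S])
E
python3 ik.py; python3 ik1.py
```

```text
0.0
31.94
78.59
[[-0.    -0.     1.   ]
 [-0.839  0.545 -0.   ]
 [-0.545 -0.839 -0.   ]]
0 -9 []
0 -5 []
0 0 []
0 5 [[0.06, 0.15, -0.98, 1.34, -0.12, -0.55]]
0 9 [[0.29, 0.18, -0.79, 0.58, -0.33, -1.11]]
1 -9 []
1 -5 []
1 0 []
1 5 [[0.06, 0.15, -0.98, 1.34, -0.12, 2.59]]
1 9 [[0.29, 0.18, -0.79, 0.58, -0.33, 2.03]]
```

```bash
sed -i 's/A@rx(q\[5\])/A@rx(-q[5])/' kin2.py; python3 ik.py
cat > ik2.py <<'E'
from ik import *
rng=np.random.default_rng(0)
for tx in(-15,-10,-5,0,5,10,15):
  for ty in(0,3,5,7):
    S=[]
    for k in range(8):
        x,Rg=goal(-.006,-.051,-.002,tx,ty,0);q,e=ik(x,Rg,rng.uniform(lo,hi))
        if e<1e-4 and not any(np.abs(q-s).max()<.05 for s in S): S.append(q)
    if S: print(tx,ty,[s.round(2).tolist() for s in S])
E
python3 ik2.py
```

```text
0.0
0.03
0.0
[[-0. -0.  1.]
 [-1.  0. -0.]
 [-0. -1. -0.]]
-15 0 [[0.16, 0.19, -1.0, 1.61, -0.43, -0.41]]
-15 3 [[0.25, 0.2, -0.96, 1.35, -0.46, -0.23]]
-15 5 [[0.3, 0.21, -0.92, 1.19, -0.48, -0.1]]
-15 7 [[0.34, 0.22, -0.87, 1.04, -0.51, 0.02]]
-10 3 [[0.14, 0.17, -0.98, 1.48, -0.33, -0.25]]
-10 5 [[0.23, 0.18, -0.94, 1.25, -0.36, -0.08]]
-10 7 [[0.29, 0.2, -0.89, 1.04, -0.4, 0.07]]
-5 5 [[0.14, 0.16, -0.96, 1.31, -0.24, -0.07]]
-5 7 [[0.25, 0.17, -0.9, 1.0, -0.31, 0.15]]
0 5 [[0.03, 0.15, -0.98, 1.42, -0.1, -0.07]]
0 7 [[0.23, 0.16, -0.89, 0.85, -0.23, 0.31]]
5 7 [[0.26, 0.17, -0.8, 0.48, -0.23, 0.66]]
10 5 [[0.25, 0.16, -0.73, 0.16, -0.21, 0.99]]
10 7 [[0.24, 0.17, -0.66, 0.06, -0.3, 1.09]]
15 0 [[0.2, 0.16, -0.65, -0.21, -0.19, 1.42]]
15 3 [[0.18, 0.17, -0.59, -0.24, -0.29, 1.45]]
15 5 [[0.17, 0.18, -0.56, -0.25, -0.35, 1.46]]
15 7 [[0.16, 0.19, -0.53, -0.26, -0.4, 1.46]]
```

```bash
cat > ik3.py <<'E'
from ik import *
q0=np.array([.45112061,-.16434793,-.87036513,.64002314,-.53892526,.39770635])
for tx,ty in((0,5),(0,6),(0,7),(-4,5),(-4,6),(-8,5)):
    q=q0;print(tx,ty)
    for d in(.105,.080,.055,.03,0,-.02,-.035,-.045,-.051):
        x,Rg=goal(-.0065,d,-.002,tx,ty);q,e=ik(x,Rg,q);print("  ",d,q.round(2),"%.1e"%e)
E
python3 ik3.py
```

```text
0 5
   0.105 [ 0.47 -0.14 -0.77  0.46 -0.65  0.55] 4.6e-11
   0.08 [ 0.44 -0.1  -0.8   0.5  -0.57  0.53] 1.6e-11
   0.055 [ 0.4  -0.05 -0.82  0.54 -0.5   0.51] 1.9e-10
   0.03 [ 0.37 -0.   -0.85  0.61 -0.42  0.46] 9.3e-16
   0 [ 0.31  0.05 -0.89  0.74 -0.32  0.37] 3.2e-11
   -0.02 [ 0.25  0.09 -0.92  0.88 -0.25  0.27] 2.1e-10
   -0.035 [ 0.18  0.12 -0.95  1.06 -0.19  0.15] 1.2e-15
   -0.045 [ 0.09  0.14 -0.97  1.26 -0.14  0.03] 6.3e-14
   -0.051 [ 0.02  0.15 -0.98  1.43 -0.1  -0.08] 1.6e-14
0 6
   0.105 [ 0.47 -0.13 -0.75  0.43 -0.67  0.59] 5.4e-10
   0.08 [ 0.44 -0.09 -0.77  0.46 -0.6   0.57] 3.7e-12
   0.055 [ 0.41 -0.04 -0.79  0.5  -0.53  0.55] 3.6e-11
   0.03 [ 0.37  0.01 -0.82  0.55 -0.45  0.51] 5.5e-10
   0 [ 0.33  0.06 -0.85  0.65 -0.36  0.45] 2.8e-13
   -0.02 [ 0.29  0.1  -0.88  0.75 -0.29  0.38] 4.0e-13
   -0.035 [ 0.24  0.13 -0.91  0.87 -0.24  0.29] 5.3e-12
   -0.045 [ 0.2   0.14 -0.93  0.98 -0.2   0.21] 3.3e-12
   -0.051 [ 0.16  0.16 -0.94  1.08 -0.17  0.15] 4.5e-14
0 7
   0.105 [ 0.46 -0.12 -0.72  0.4  -0.69  0.62] 1.1e-15
   0.08 [ 0.43 -0.08 -0.74  0.42 -0.62  0.61] 9.5
[... 1178 characters left out ...]
11 -0.9   0.87 -0.35  0.24] 6.2e-14
   -0.035 [ 0.25  0.14 -0.92  0.98 -0.3   0.16] 7.5e-14
   -0.045 [ 0.21  0.15 -0.93  1.08 -0.27  0.1 ] 3.1e-15
   -0.051 [ 0.19  0.16 -0.94  1.14 -0.25  0.06] 1.3e-10
-8 5
   0.105 [ 0.54 -0.1  -0.79  0.61 -0.75  0.36] 9.6e-11
   0.08 [ 0.5  -0.06 -0.82  0.65 -0.68  0.33] 1.9e-11
   0.055 [ 0.46 -0.02 -0.84  0.71 -0.61  0.29] 1.7e-10
   0.03 [ 0.42  0.03 -0.87  0.79 -0.54  0.24] 1.9e-09
   0 [ 0.35  0.08 -0.9   0.91 -0.45  0.16] 6.7e-13
   -0.02 [ 0.3   0.12 -0.92  1.03 -0.39  0.08] 4.0e-14
   -0.035 [ 0.25  0.14 -0.94  1.14 -0.35  0.01] 6.4e-15
   -0.045 [ 0.22  0.16 -0.95  1.22 -0.33 -0.04] 1.1e-09
   -0.051 [ 0.19  0.17 -0.95  1.27 -0.31 -0.08] 4.8e-12
```

```bash
python3 ov.py f -.006 -.002 -.049
python3 - <<'E'
import cv2,numpy as np
a=cv2.imread("pics/fos.png")[180:340,230:450];b=cv2.imread("pics/fot.png")[260:440,130:370]
a=cv2.resize(a,None,fx=1.7,fy=1.7);b=cv2.resize(b,None,fx=1.5,fy=1.5)
c=np.zeros((275,740,3),np.uint8);c[:a.shape[0],:a.shape[1]]=a;c[:b.shape[0],380:380+b.shape[1]]=b;cv2.imwrite("pics/fo.png",c)
E
python3 - <<'E'
import sys;sys.path.insert(0,'.')
from ik import *
# next: to tip 0.055+  pose tip at d=.060 above face, ty 6
cur=np.array([.459,-.0163,.4055]);cR=R.from_euler("xyz",[3.1415,-.5155,-.2199]).as_matrix()
for d in(.060,.045,.041,0,-.03):
    x,Rg=goal(-.0065,d,-.002,0,6);print(d,x.round(4),delta(cur,cR,x,Rg)); cur,cR=x,Rg
print(Rg[:,2],RP[:,2])
E
```

```text
0.06 [ 0.4888 -0.0235  0.3713] (array([ 0.149, -0.036, -0.171]), array([ 0.0067,  0.03  , -0.    ]))
0.045 [ 0.4961 -0.0251  0.3583] (array([ 0.037, -0.008, -0.065]), array([0., 0., 0.]))
0.041 [ 0.4981 -0.0256  0.3549] (array([ 0.01 , -0.002, -0.017]), array([0., 0., 0.]))
0 [ 0.5181 -0.0301  0.3194] (array([ 0.1  , -0.022, -0.178]), array([0., 0., 0.]))
-0.03 [ 0.5327 -0.0333  0.2934] (array([ 0.073, -0.016, -0.13 ]), array([0., 0., 0.]))
[ 0.39693325 -0.08876198 -0.91354546] [-0.48794872  0.10911481  0.8660254 ]
```

View pics/fo.png

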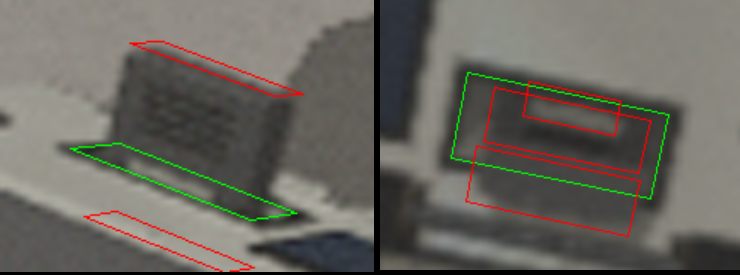

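Run:
```python
import cv2,numpy as np
d,e,f=[cv2.cvtColor(cv2.imread(f"pics/{k}s.png"),cv2.COLOR_BGR2GRAY) for k in"def"]
t=d[205:262,305:385]
for n,i in(("e",e),("f",f)):
    r=cv2.matchTemplate(i[180:290,280:410],t,cv2.TM_CCOEFF_NORMED);_,v,_,l=cv2.minMaxLoc(r);print(n,v,l[0]-25,l[1]-25)
import sys
from h import *
from tgt import *
print("px shift per mm x,y,z port (zoom4):",[((proj("scene",X(RD,port([v])))-proj("scene",X(RD,port([[0,0,0.04]]))))*4).round(2) for v in([.001,0,.04],[0,.001,.04],[0,0,.041])])
d,f=[cv2.cvtColor(cv2.imread(f"pics/{k}t.png"),cv2.COLOR_BGR2GRAY) for k in"df"]
t=d[315:352,225:300];r=cv2.matchTemplate(f[300:370,200:320],t,cv2.TM_CCOEFF_NORMED);_,v,_,l=cv2.minMaxLoc(r);print(v,l[0]-25,l[1]-15)
```

```text
e 0.9758501648902893 9 3
f 0.9617387652397156 8 3
px shift per mm x,y,z port (zoom4): [array([[-0.82,  0.04]]), array([[1.4 , 0.53]]), array([[ 0.44, -1.6 ]])]
0.9482768177986145 0 0
```

```bash
python3 -m inch '[[[0,0,0,0.002,0.008,0],[0.05,-0.012,-0.057,0.004,0.018,0],[0.1,-0.024,-0.115,0.0067,0.03,0],[0.149,-0.036,-0.171,0.0067,0.03,0],[0.149,-0.036,-0.171,0.0067,0.03,0],[0.149,-0.036,-0.171,0.0067,0.03,0],[0.149,-0.036,-0.171,0.0067,0.03,0],[0.149,-0.036,-0.171,0.0067,0.03,0]]]' 0 20
cat > chk2.py <<'E'
from ik import *
s=arm.get_state();M=R.from_euler("xyz",s["ee_rot"]).as_matrix();_,Rg=goal(0,0,0,0,6)
tip=RP.T@(s["eef_pos"]+M[:,2]*.178-PO)*1e3
print("t",round(s["t"],2),"tip",tip.round(1),"rot err",np.degrees(R.from_matrix(M@Rg.T).as_rotvec()).round(2),"F port",(RP.T@s["force"]).round(1),"w",round(s["width"]*1e3,1),"q",s["q"].round(3))
g,_=goal(-.0065,tip[2]/1e3,-.002,0,6);print("lateral corr units",((g-s["eef_pos"])/.2).round(3))
E
python3 chk2.py;python3 chk.py g 1
```

```text
t: 10.3
eef_pos: [0.4887, -0.024, 0.3711]
ee_rot: [-3.142, -0.419, -0.22]
force: [0.4, 0.4, 0.5]
width: 0.0108
t 10.3 tip [-6.5 -2.5 59.8] rot err [-0.   -0.02 -0.  ] F port [0.5 0.4 0.3] w 10.8 q [ 0.412 -0.051 -0.79   0.487 -0.539  0.555]
lateral corr units [0.001 0.002 0.   ]
t 10.3 grasp in port mm [-4.5 -2.5 78.7] tip [-6.5 -2.5 59.8] rot err deg [ 1.31  5.83 -0.  ] F port [0.5 0.4 0.3] w 10.8
```

View pics/gs.png

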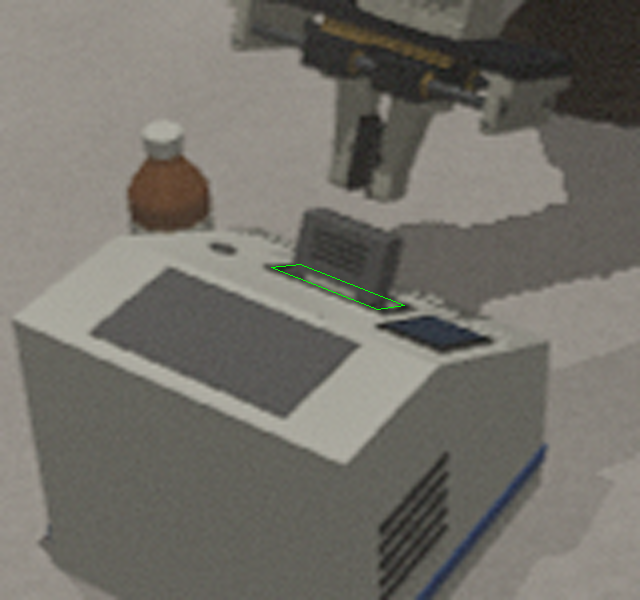

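View pics/gt.png

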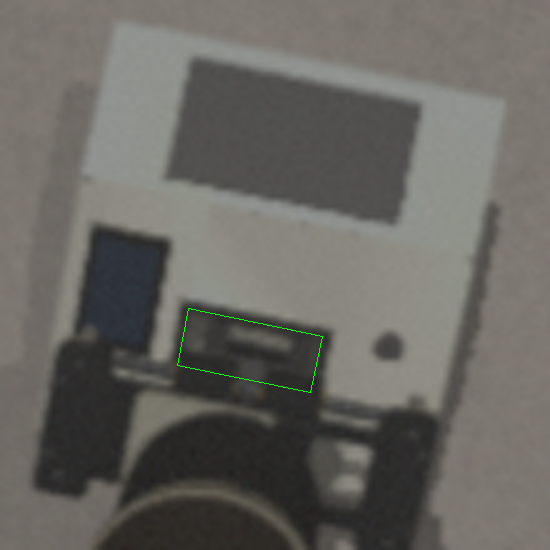

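```bash
python3 -m inch '[[[-0.002,-0.013,0,0,0,0],[0.015,-0.017,-0.03,0,0,0],[0.034,-0.021,-0.065,0,0,0],[0.034,-0.021,-0.065,0,0,0]]]' 0 20; python3 chk2.py
python3 -m inch '[[[0.005,-0.001,-0.009,0,0,0],[0.01,-0.002,-0.017,0,0,0],[0.015,-0.003,-0.026,0,0,0],[0.02,-0.004,-0.035,0,0,0]]]'; python3 chk2.py
```

```text
t: 10.9
eef_pos: [0.4957, -0.0285, 0.3566]
ee_rot: [3.14, -0.417, -0.22]
force: [-0.3, 0.1, -0.6]
width: 0.0009
t 10.9 tip [-7.4 -5.6 43.4] rot err [-0.07  0.13 -0.04] F port [-0.5  0.1 -0.4] w 0.9 q [ 0.387 -0.021 -0.805  0.513 -0.494  0.544]
lateral corr units [0.006 0.016 0.002]
t: 11.4
eef_pos: [0.4998, -0.029, 0.3508]
ee_rot: [3.141, -0.419, -0.22]
force: [-1.3, 0.3, 1.8]
width: 0.0003
t 11.4 tip [-6.4 -5.  36.3] rot err [-0.01  0.   -0.01] F port [-0.2  0.   2.3] w 0.3 q [ 0.378 -0.008 -0.813  0.53  -0.47   0.533]
lateral corr units [ 0.003  0.014 -0.   ]
```

```bash
python3 -m inch '[[[0.012,-0.003,-0.022,0,0,0],[0.024,-0.005,-0.043,0,0,0],[0.037,-0.008,-0.065,0,0,0],[0.049,-0.011,-0.087,0,0,0]]]'; python3 chk2.py
python3 -m inch '[[[0.012,-0.003,-0.022,0,0,0],[0.024,-0.005,-0.043,0,0,0],[0.037,-0.008,-0.065,0,0,0],[0.049,-0.011,-0.087,0,0,0]]]'; python3 chk2.py; python3 chk.py i
```

```text
t: 11.9
eef_pos: [0.5095, -0.0313, 0.3327]
ee_rot: [3.141, -0.418, -0.22]
force: [-2.0, 0.2, 1.2]
width: 0.0002
t 11.9 tip [-7.  -5.2 15.6] rot err [-0.03  0.06 -0.03] F port [-1.1 -0.2  2.1] w 0.2 q [ 0.349  0.031 -0.835  0.584 -0.409  0.496]
lateral corr units [0.005 0.015 0.001]
t: 12.4
eef_pos: [0.5194, -0.0334, 0.3156]
ee_rot: [3.141, -0.418, -0.22]
force: [-0.7, -0.6, 0.9]
width: 0.0006
t 12.4 tip [-6.7 -5.1 -4.3] rot err [-0.02  0.03 -0.01] F port [-0.  -0.8  1. ] w 0.6 q [ 0.316  0.069 -0.859  0.66  -0.346  0.443]
lateral corr units [0.004 0.014 0.   ]
t 12.4 grasp in port mm [-4.7 -5.1 14.6] tip [-6.7 -5.1 -4.3] rot err deg [ 1.29  5.89 -0.01] F port [-0.  -0.8  1. ] w 0.6
```

View pics/is.png

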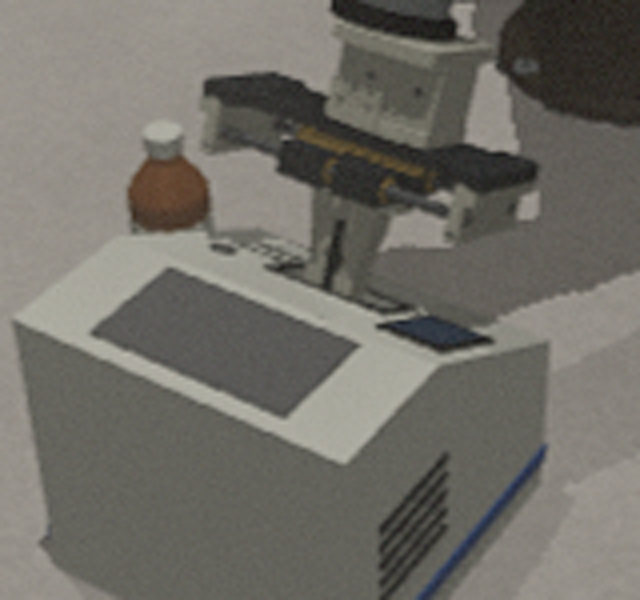

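```bash
python3 -m inch '[[[0.01,-0.002,-0.018,0,0,0],[0.02,-0.004,-0.035,0,0,0],[0.03,-0.007,-0.053,0,0,0],[0.04,-0.009,-0.07,0,0,0]]]'; python3 chk2.py
python3 -m inch '[[[0.01,-0.002,-0.018,0,0,0],[0.02,-0.004,-0.035,0,0,0],[0.029,-0.006,-0.052,0,0,0]]]'; python3 chk2.py
```

```text
t: 13.0
eef_pos: [0.5275, -0.0352, 0.3017]
ee_rot: [3.141, -0.419, -0.22]
force: [-0.1, -0.6, 0.3]
width: 0.0005
t 13.0 tip [ -6.4  -5.  -20.4] rot err [-0.02  0.02 -0.01] F port [ 0.2 -0.6  0.2] w 0.5 q [ 0.281  0.1   -0.882  0.746 -0.292  0.383]
lateral corr units [ 0.003  0.014 -0.   ]
t: 13.38
eef_pos: [0.5332, -0.0364, 0.2912]
ee_rot: [3.141, -0.418, -0.22]
force: [-2.4, 1.5, 2.4]
width: 0.0006
t 13.38 tip [ -6.6  -5.  -32.4] rot err [-0.02  0.03 -0.02] F port [-1.1  0.9  3.3] w 0.6 q [ 0.246  0.122 -0.902  0.837 -0.249  0.319]
lateral corr units [0.003 0.014 0.   ]
```

```bash
for i in 1 2; do python3 -m inch '[[[0.005,-0.001,-0.009,0,0,0],[0.01,-0.002,-0.017,0,0,0]]]' >/dev/null; python3 chk2.py|head -1; done
```

```text
t 13.62 tip [ -7.1  -5.3 -36.4] rot err [-0.04  0.07 -0.03] F port [-1.3 -0.1  2.9] w 0.5 q [ 0.232  0.129 -0.91   0.873 -0.235  0.294]
t 13.88 tip [ -6.1  -4.8 -39.8] rot err [-0.02 -0.03 -0.  ] F port [-1.5  0.1 10.4] w 0.5 q [ 0.216  0.135 -0.917  0.915 -0.219  0.265]
```

```bash
python3 -m inch '[[[0.0025,-0.0005,-0.0043,0,0,0],[0.0025,-0.0005,-0.0043,0,0,0]]]' >/dev/null; python3 chk2.py|head -1;  python3 -m inch '[[[0.0025,-0.0005,-0.0043,0,0,0],[0.0025,-0.0005,-0.0043,0,0,0]]]' >/dev/null; python3 chk2.py|head -1
```

```text
t 14.12 tip [ -5.7  -4.7 -40.5] rot err [-0.01 -0.06  0.  ] F port [-2.4  0.4 11.2] w 0.4 q [ 0.212  0.136 -0.919  0.927 -0.215  0.257]
t 14.38 tip [ -5.4  -4.5 -41.3] rot err [-0.   -0.1   0.01] F port [-2.6  0.  13.1] w 0.7 q [ 0.207  0.138 -0.92   0.939 -0.211  0.249]
```

```bash
for i in 1 2; do python3 -m inch '[[[0.0025,-0.0005,-0.0043,0,0,0],[0.0025,-0.0005,-0.0043,0,0,0]]]' >/dev/null; python3 chk2.py|head -1; done
```

```text
t 14.62 tip [ -5.1  -4.4 -42.2] rot err [ 0.   -0.13  0.02] F port [-1.8  0.5 14.7] w 0.6 q [ 0.202  0.139 -0.922  0.951 -0.207  0.241]
t 14.88 tip [ -4.5  -4.2 -42.8] rot err [ 0.01 -0.18  0.03] F port [-1.9 -0.4 18.7] w 0.3 q [ 0.197  0.14  -0.924  0.964 -0.202  0.232]
```

```bash
python3 -m inch '[[[0.0012,-0.0003,-0.0022,0,0,0],[0.0012,-0.0003,-0.0022,0,0,0]]]' >/dev/null; python3 chk2.py|head -1; python3 -m inch '[[[0,0,0,0,0,0],[0,0,0,0,0,0],[0,0,0,0,0,0],[0,0,0,0,0,0]]]' >/dev/null; python3 chk2.py|head -1; python3 -m inch '[[[0,0,0,0,0,0],[0,0,0,0,0,0],[0,0,0,0,0,0],[0,0,0,0,0,0],[0,0,0,0,0,0],[0,0,0,0,0,0],[0,0,0,0,0,0],[0,0,0,0,0,0]]]'; python3 chk2.py|head -1
```

```text
t 15.12 tip [ -4.1  -4.2 -42.9] rot err [ 0.01 -0.24  0.02] F port [-2.2 -0.7 22. ] w 0.7 q [ 0.195  0.141 -0.925  0.971 -0.2    0.228]
t 15.62 tip [ -4.1  -4.1 -42.9] rot err [ 0.01 -0.24  0.02] F port [-1.6 -0.1 22.4] w -0.1 q [ 0.195  0.141 -0.925  0.971 -0.2    0.228]
t: 16.62
eef_pos: [0.5399, -0.0373, 0.2831]
ee_rot: [-3.14, -0.423, -0.22]
force: [-13.0, 2.2, 18.8]
width: 0.0002
t 16.62 tip [ -4.1  -4.1 -42.9] rot err [ 0.01 -0.24  0.02] F port [-2.  -0.7 22.9] w 0.2 q [ 0.195  0.141 -0.925  0.971 -0.2    0.228]
```

The end stop is solid: about 22 N with almost no further travel, held for 1.5 s. Now I withdraw along the slot axis.

```bash
python3 -m inch '[[[-0.012,0.003,0.022,0,0,0],[-0.037,0.008,0.065,0,0,0],[-0.075,0.017,0.132,0,0,0],[-0.12,0.027,0.215,0,0,0],[-0.17,0.038,0.3,0,0,0],[-0.22,0.049,0.39,0,0,0],[-0.27,0.06,0.48,0,0,0]]]'; python3 chk2.py|head -1; python3 -m inch '[[[-0.05,0.011,0.09,0,0,0],[-0.1,0.15,0.2,0,0,0],[-0.1,0.4,0.35,0,0,0],[-0.1,0.6,0.4,0,0,0],[-0.1,0.6,0.4,0,0,0],[-0.1,0.6,0.4,0,0,0]]]'; python3 chk.py j
python3 - <<'E'
from h import *
cv2.imwrite("pics/k.png",arm.grab_frame("scene"));cv2.imwrite("pics/k2.png",arm.grab_frame("top"))
E
```

```text
t: 17.5
eef_pos: [0.4853, -0.0254, 0.3777]
ee_rot: [3.142, -0.419, -0.22]
force: [-0.4, 0.1, -0.2]
width: 0.0004
t 17.5 tip [-5.8 -4.6 67. ] rot err [-0.01 -0.02 -0.01] F port [-0.5  0.   0.1] w 0.4 q [ 0.415 -0.064 -0.781  0.472 -0.56   0.57 ]
t: 18.25
eef_pos: [0.4652, 0.0944, 0.4565]
ee_rot: [3.141, -0.418, -0.22]
force: [-0.3, 0.3, 0.3]
width: 0.0001
t 18.25 grasp in port mm [ -4.2 107.8 177.1] tip [ -6.2 107.8 158.2] rot err deg [1.28 5.9  0.01] F port [-0.2  0.2  0.5] w 0.1
```

View pics/js.png

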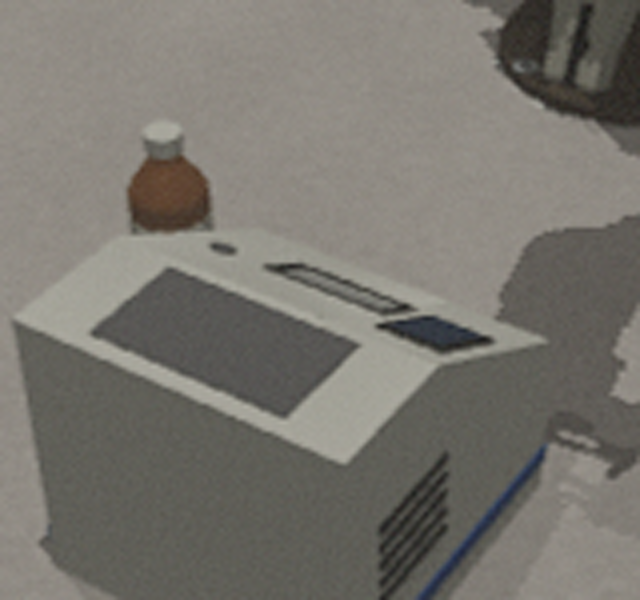

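View pics/jt.png

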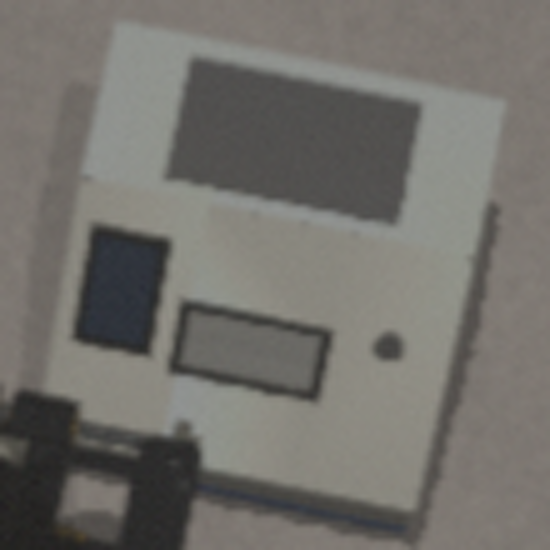

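View pics/k.png

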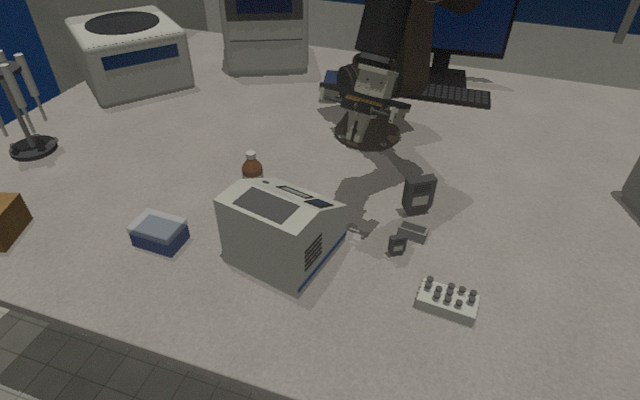

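View pics/k2.png

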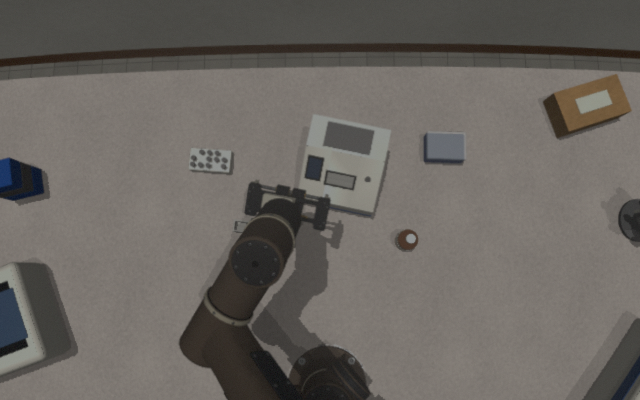

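The flap is shut (uniform light plate in the slot at (255,350) in the top crop), the stand is empty at (412,232), and the bottle, tip box, tube rack and decoys are where they were. The robot is clear of everything.

```bash
python3 -c "
from station import arm
print(arm.job_done())"
```

```text
the job is handed in; nothing more can be done
None
```

The cartridge is seated in the reader with the flap shut behind it, and I handed the job in at about 18 s of the 64 s allowed.

- **Insertion:** I lifted the middle-sized cartridge out of the stand and put its nose about 49 mm through the flap. I let go, and it stayed in the slot by itself. At that depth joint 3 reached its range limit, so the tool stopped about 7 mm off its target pose.
- **Push to the end stop:** I tilted the closed fingers 6° steeper than the slot axis to keep clear of that limit. The spring yielded from about 10 N to 15 N. The end stop was solid at a fingertip depth of about 43 mm (22 N, about 0.1 mm of further travel), and I held it there for about 1.5 s.
- **Last checks:** After I withdrew, both cameras showed the flap shut and nothing sticking out of the slot. The stand was empty, the bottle, tip box and tube rack looked unmoved, and the wrist force was about zero.
- **What disagreed:** The two cameras and the arm differed by about 2–3 mm when locating the slot and the cartridge, which stayed within the clearances. The seating itself was judged only by force and depth, since it cannot be seen.

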